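# Set the carton stop to the blue size

### The job

Set the packing gauge to the blue size: with the fingertips, push the yellow sliding stop along its rail until its spring plunger drops into the notch beside the blue tag, then move away and leave it seated there. Only push it: do not pinch the stop or pull its knob up, and leave the carton, the tape and the adapter where they are.

Things in the scene. Friction and masses are not known exactly. Their poses are not given: they have to be found in the camera images.
- gauge: Packing gauge fixed to the bench: white board 110 x 400 x 12 mm with a steel rail 30 mm wide, its top 30 mm above the bench. Origin on the bench under the rail's middle; y along the rail, z up, x across to the tags' side. Brass V notches, 17 mm wide, 6 mm deep, cross the rail's top at y = -85, +15 and +85 mm, a tag beside each. Black end blocks, 38 mm high, at y = -179 and +179 mm.
- stop (a joint): Gauge y of the stop's middle, in m (limits -0.150, +0.150). It starts on plain rail between the notches at -85 and +15 mm: the blue tag may lie either way, and another notch may have to be crossed. It rubs with about 1 N, stays where left on plain rail, is drawn to the middle of a notch from about 6 mm away, and takes about 6 N (at most 8) to push out of a notch.
- plunger (a joint): How far the spring plunger in the stop has dropped, in m: 0 to 0.001 while it rides on plain rail (a red collar shows under its knob), about 0.006 when seated in a notch (collar hidden), negative when the knob is pulled up.
- stop_mid (a point): Middle of the yellow stop's block, 53.5 mm above the bench, over the rail's middle line; axes as the gauge's. Block: 46 mm across the rail, 34 mm along it, from 33 to 74 mm above the bench, flat end faces. A paddle 6 mm thick, 16 to 60 mm above the bench, sticks out across the rail to gauge x = -92 mm. A black plunger knob, 19 mm wide, stands on top, up to 93 mm above the bench.
- pointer (a point): Tip of the red pointer on the stop's tag side, 36 mm from the rail's middle line and 31.5 mm above the bench; it lies level along the rail with the middle of the stop and its plunger.
- tag_blue: Blue tag, 30 mm across the rail, 16 mm along it, 12 mm high, fixed on the gauge's board 47 mm from the rail's middle line, its middle level with a notch: the wanted one. Origin under its middle, on the board, 12 mm above the bench; axes as the gauge's. Blue, green and black tags change places between runs.
- tag_green: Green tag like the blue one, beside another notch.
- tag_black: Black tag like the blue one, beside another notch.
- carton: Small brown cardboard carton, 60 x 100 x 50 mm high, loose, on the robot's side of the gauge; origin under its middle. A bystander.
- tape: Roll of brown packing tape lying flat, 90 mm in diameter and 45 mm high, loose, beyond the gauge; origin under its middle. A bystander.
- adapter: Black power adapter, 50 x 95 x 30 mm high, loose, beyond the gauge; origin under its middle. A bystander.

How it is judged:
By the outcome, as a careful person would: the job done as asked, in the order asked, and still so for the second after the job is handed in, with the robot touching nothing.
It also fails if it takes over 48 s, if anything falls off the work surface, if the arm or the gripper's body presses on something with over 40 N, if the wrist force passes 120 N, or if a joint passes its speed limit or range.

### The arm

A 6-joint arm with a two-finger parallel gripper is mounted at the origin on the work surface. World frame = base frame: x ahead of the robot, y to its left, z up, the work surface at z = 0. Lengths are in m, angles in rad, forces in N, time in s.
With the tool pointing down it reaches from about 0.35 to 0.975 m from the base axis. Payload 4.9 kg.
Tool frame: the origin (TCP) lies at the very end of the fingers, on their centre line; the grasp point (between the pads) lies 19 mm behind it; z points along the fingers, y is the line along which they close (so a half turn about z gives the same grasp; the last joint's range is limited). The gripper opens to 85 mm and grips with 20 to 120 N. Pads are 22 mm wide; open, the fingers measure 114 mm over their backs; the gripper's body (76 mm by 85 mm) begins 54 mm behind the grasp point. The pads swing forward as they close: fully open they stand 13 mm farther back than shut.
Start: joints at [-1.306, 0.053, 1.613, -0, 1.476, -0.119], TCP at [0.234, -0.58, 0.231] pointing down, gripper open.
Joint ranges: [-3.01, 3.01], [-1.01, 2.22], [0.06, 2.58], [-1.02, 4.17], [0.09, 2.62], [-3.14, 3.14]. Speed limits (rad/s): [2.57, 2.57, 3.14, 3.14, 3.14, 3.14].

### API

Orientations are given as [roll, pitch, yaw] about the fixed x, y, z axes, in that order (R = Rz(yaw) Ry(pitch) Rx(roll)).
In Python, from workcell import telemetry, vision, hand_in gives the robot as it stands.
- The arm moves only by the tool carry_out, never from a script. Its argument "increments" is a list of rows, each an object of numbers: "tx", "ty", "tz": the shift along the tool's x, y, z as a fraction of full scale; "ax", "ay", "az": the turn, a rotation vector about the tool's x, y, z as a fraction of full scale; "fingers": the finger opening in mm, from 0 to 85.4. In form: [{"tx": .., "ty": .., "tz": .., "ax": .., "ay": .., "az": .., "fingers": ..}, ...]. A call has exactly 8 rows; each row shifts and turns the commanded pose from where the row before left it, along the tool's axes as they then stand; what a row does not reach is not made up. Full scale, the value 1, is 2 cm for a shift and 10 degrees for a turn. A row lasts 1/8 s, in which the tool goes at most 62.5 mm and 10.7 degrees, less where a joint would pass 70% of its speed; a pose out of reach is approached as far as the arm can. A call with a number of a shift or a turn outside -1 to 1 is refused whole. A call with a gripper value outside its range is refused whole. The fingers move at their own pace and stop on an object; "newtons" is the grip in N (left out, the last holds). Time passes only in rows, so rows that do not move let the fingers close, or fill a call up. It gives the time, the measured TCP pose, the force, the opening and the grip force at its end, in the units of the state.
- telemetry.state(): the state, without advancing time (a new reading comes with each control period).
- vision.grab_frame(name): name is "scene" or "top"; returns a dict with "pixels" (480x640x3 uint8, red, green, blue), "mtx" (3x3 intrinsics, pixels), "extrinsics" (4x4, takes a point from world to camera coordinates). Camera axes: x right, y down, z forward; pixel columns grow to the right and rows downward; lengths in m; the calibration is good to about 2 mm. A picture is of the moment at which its call begins. There is no depth.
- hand_in(): hands the job in; it is judged then, once.
The state is a dict: "time": time; "q": joint angles; "qvel": joint speeds; "joint_efforts": joint torques, N m; "eef_pos": TCP position; "tcp_rot": TCP orientation; "ft_force": force on the tool from outside, world axes, zero at the start; "torque": the same for the moment, N m; "opening": finger opening in m; "grip_force": force on a finger pad.
Only numpy, scipy, OpenCV 4.12 (cv2) and the standard library are available. Lean on these libraries where they do the work, as an engineer would, in place of code of your own. Each camera call takes 0.05 s, during which the arm holds its last target. There are 200 camera calls.

## Working session

There is one attempt and no reset: what is moved stays moved. The work goes in short steps, Python scripts to look and compute and a tool call to move; the robot and the scene stay as the last step left them, time stands still between calls to the robot, and variables do not carry over. Pictures are saved under pics/ and viewed, at most 10 in all, crops included, and the job is handed in when it is done.

Besides the shell and the picture viewer there is one more tool, called after ">>>" as name(argument=value, ...) on one line, values as JSON. carry_out: Moves the arm, as the interface text tells. Its arguments: {"type":"object","properties":{"increments":{"type":"array","items":{"type":"object","properties":{"tx":{"type":"number","minimum":-1,"maximum":1},"ty":{"type":"number","minimum":-1,"maximum":1},"tz":{"type":"number","minimum":-1,"maximum":1},"ax":{"type":"number","minimum":-1,"maximum":1},"ay":{"type":"number","minimum":-1,"maximum":1},"az":{"type":"number","minimum":-1,"maximum":1},"fingers":{"type":"number"}}}},"newtons":{"type":"number"}},"required":["increments"]}

```bash
mkdir -p pics; cat > h.py <<'E'
import numpy as np, cv2
from workcell import telemetry, vision, hand_in
def grab(n,f=None):
    d=vision.grab_frame(n)
    if f: cv2.imwrite('pics/'+f,d['pixels'][:,:,::-1])
    return d
def ray(d,uv,z):
    K=np.array(d['mtx']);E=np.array(d['extrinsics'])
    r=E[:3,:3].T@np.linalg.solve(K,[uv[0],uv[1],1]);c=-E[:3,:3].T@E[:3,3]
    return c+r*(z-c[2])/r[2]
def proj(d,p):
    K=np.array(d['mtx']);E=np.array(d['extrinsics'])
    q=K@(E[:3,:3]@np.array(p)+E[:3,3]);return q[:2]/q[2]
E
python3 - <<'E'
from h import *
grab('top','t1.png');grab('scene','s1.png')
s=telemetry.state();print(s['eef_pos'],s['tcp_rot'],s['time'],s['opening'])
E
```

```text
[ 0.23387564 -0.57898924  0.23018382] [-3.13975816e+00 -2.03727758e-04  3.83824666e-01] 0.1 0.08556413336137075
```

View pics/t1.png

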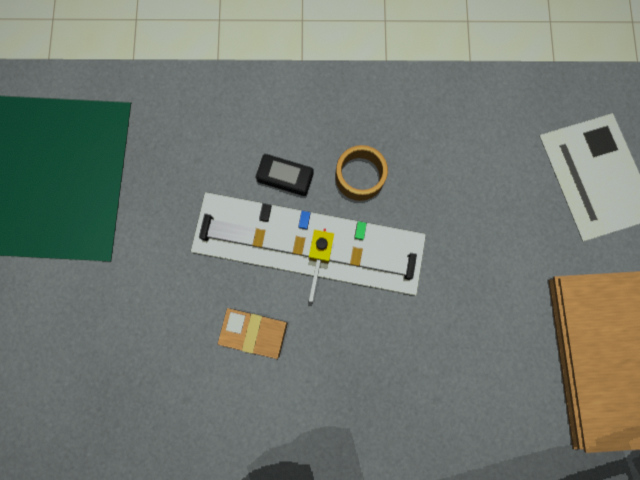

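View pics/s1.png

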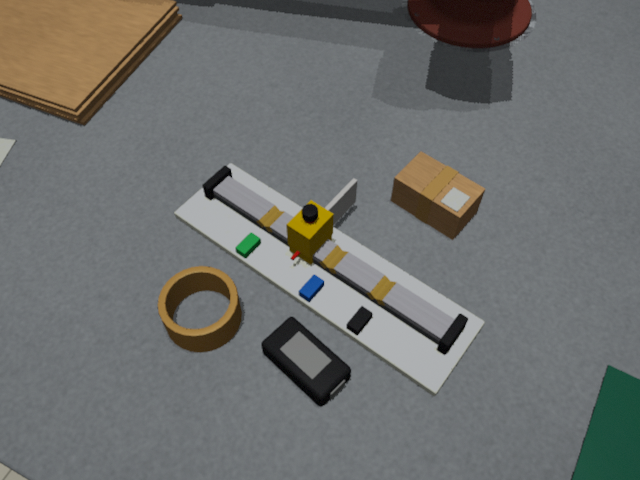

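The pictures show the blue tag at top px (304,219), between black (265,212) and green (361,231), so it marks the +15 mm notch. The stop is at about (321,245), between the green and blue notches, with its paddle on the robot side. Next I measure the positions.

```bash
cat > m.py <<'E'
from h import *
def cen(d,lo,hi,roi=None):
    m=cv2.inRange(cv2.cvtColor(d['pixels'],cv2.COLOR_RGB2HSV),lo,hi)
    if roi: k=np.zeros_like(m);k[roi[1]:roi[3],roi[0]:roi[2]]=1;m=m*k
    n,_,st,c=cv2.connectedComponentsWithStats(m)
    i=1+np.argmax(st[1:,4]);return c[i],st[i]
def measure(d,v=True):
    roi=(190,180,430,310)
    b,sb=cen(d,(105,150,60),(125,255,255),roi); g,sg=cen(d,(50,150,60),(75,255,255),roi)
    B=ray(d,b,.024);G=ray(d,g,.024)
    ey=(B-G)[:2];L=np.linalg.norm(ey);ey/=L;ex=np.array([ey[1],-ey[0]])
    O=(B[:2]-.015*ey+G[:2]+.085*ey)/2-.047*ex
    ys,sy=cen(d,(25,150,80),(33,255,255),roi)
    S=ray(d,ys,.072)[:2]
    f=lambda p:(np.round([(p-O)@ex,(p-O)@ey],4))
    if v: print('L',L,sb,sg,'O',O,'yaw',np.arctan2(ey[1],ey[0])-np.pi/2,'stop px',ys,sy,'stop gauge',f(S),'world',S)
    return O,ex,ey,f
E
python3 - <<'E'
from m import *
d=grab('top');O,ex,ey,f=measure(d)
# pointer check, in the scene view (red)
e=grab('scene')
h=cv2.cvtColor(e['pixels'],cv2.COLOR_RGB2HSV)
m=(((h[...,0]<6)|(h[...,0]>174))&(h[...,1]>170)&(h[...,2]>90)); m[:180]=0;m[320:]=0
v,u=np.nonzero(m);print('red',len(u),[(a,b) for a,b in zip(u,v)][:60])
k=cen(e,(25,150,80),(33,255,255));print(k)
if len(u): print([f(ray(e,(a,b),.0315)[:2]) for a,b in zip(u,v)][-6:])
W=lambda x,y:O+x*ex+y*ey
print('notches',[f(ray(d,p,.03)[:2]) for p in [(259,238),(299,245),(356,256)]])
c=cen(d,(8,60,80),(24,255,255),(200,300,300,370));print('carton',c,f(ray(d,c[0],.05)[:2]))
print('paddle px',f(ray(d,(311,299),.06)[:2]))
E
```

```text
L 0.09920857058140337 [299 211  11  18 134] [355 222  11  17 133] O [0.58325143 0.01166213] yaw -0.1888462109990865 stop px [321.04573805 245.70893971] [309 230  25  32 481] stop gauge [-0.0008 -0.0236] world [ 0.57805834 -0.01142111]
red 28 [(np.int64(297), np.int64(251)), (np.int64(296), np.int64(252)), (np.int64(297), np.int64(252)), (np.int64(298), np.int64(252)), (np.int64(295), np.int64(253)), (np.int64(296), np.int64(253)), (np.int64(297), np.int64(253)), (np.int64(298), np.int64(253)), (np.int64(294), np.int64(254)), (np.int64(295), np.int64(254)), (np.int64(296), np.int64(254)), (np.int64(297), np.int64(254)), (np.int64(298), np.int64(254)), (np.int64(293), np.int64(255)), (np.int64(294), np.int64(255)), (np.int64(295), np.int64(255)), (np.int64(296), np.int64(255)), (np.int64(297), np.int64(255)), (np.int64(293), np.int64(256)), (np.int64(294), np.int64(256)), (np.int64(295), np.int64(256)), (np.int64(296), np.int64(256)), (np.int64(292), np.int64(257)), (np.int64(293), np.int64(257)), (np.int64(294), np.int64(257)), (np.int64(292), np.int64(258)), (np.int64(293), np.int64(258)), (np.int64(293), np.int64(259))]
(array([309.98163606, 222.02838063]), array([288, 201,  45,  38, 599], dtype=int32))
[array([ 0.0338, -0.0238]), array([ 0.0331, -0.0228]), array([ 0.0323, -0.0219]), array([ 0.0349, -0.0229]), array([ 0.0342, -0.0219]), array([ 0.0353, -0.021 ])]
notches [array([-0.0008,  0.084 ]), array([0.0003, 0.0142]), array([ 0.0001, -0.0851])]
carton (array([269.23395854, 337.30503455]), array([ 252,  316,   35,   43, 1013], dtype=int32)) [-0.1603  0.0307]
paddle px [-0.0877 -0.0239]
```

>>> carry_out(increments=[{"az":0.82,"fingers":0},{"az":0.82,"fingers":0},{"az":0.82,"fingers":0},{"az":0.82,"fingers":0},{"tx":0.4,"ty":-1,"fingers":0},{"tx":0.4,"ty":-1,"fingers":0},{"tx":0.4,"ty":-1,"fingers":0},{"tx":0.4,"ty":-1,"fingers":0}], newtons=20)

```text
validation failed for argument at $.in...
```

>>> carry_out(increments=[{"tx":0.4,"ty":-1},{"tx":0.4,"ty":-1},{"tx":0.4,"ty":-1},{"tx":0.4,"ty":-1},{"tx":0.4,"ty":-1},{"tx":0.4,"ty":-1},{"tx":0.4,"ty":-1},{"tx":0.4,"ty":-1}])

```text
validation failed for argument at $.in...
```

>>> carry_out(increments=[{"tx":0.4,"ty":-1},{"tx":0.4,"ty":-1},{"tx":0.4,"ty":-1},{"tx":0.4,"ty":-1},{"tx":0.4,"ty":-1},{"tx":0.4,"ty":-1},{"tx":0.4,"ty":-1},{}])

```text
validation failed for argument at $.in...
```

>>> carry_out(increments=[{"tx":0,"ty":0,"tz":0,"ax":0,"ay":0,"az":0.82,"fingers":0},{"tx":0,"ty":0,"tz":0,"ax":0,"ay":0,"az":0.82,"fingers":0},{"tx":0,"ty":0,"tz":0,"ax":0,"ay":0,"az":0.82,"fingers":0},{"tx":0,"ty":0,"tz":0,"ax":0,"ay":0,"az":0.82,"fingers":0},{"tx":0.4,"ty":-1,"tz":0,"ax":0,"ay":0,"az":0,"fingers":0},{"tx":0.4,"ty":-1,"tz":0,"ax":0,"ay":0,"az":0,"fingers":0},{"tx":0.4,"ty":-1,"tz":0,"ax":0,"ay":0,"az":0,"fingers":0},{"tx":0.4,"ty":-1,"tz":0,"ax":0,"ay":0,"az":0,"fingers":0}], newtons=20)

```text
time: 1.2
eef_pos: [0.2815, -0.5053, 0.2314]
tcp_rot: [3.142, -0.0, -0.187]
ft_force: [-0.2, 0.8, 0.3]
opening: 0.0001
grip_force: 0.0
```

>>> carry_out(increments=[{"tx":0.42,"ty":-1,"tz":0,"ax":0,"ay":0,"az":0,"fingers":0},{"tx":0.42,"ty":-1,"tz":0,"ax":0,"ay":0,"az":0,"fingers":0},{"tx":0.42,"ty":-1,"tz":0,"ax":0,"ay":0,"az":0,"fingers":0},{"tx":0.42,"ty":-1,"tz":0,"ax":0,"ay":0,"az":0,"fingers":0},{"tx":0.42,"ty":-1,"tz":0,"ax":0,"ay":0,"az":0,"fingers":0},{"tx":0.42,"ty":-1,"tz":0,"ax":0,"ay":0,"az":0,"fingers":0},{"tx":0.42,"ty":-1,"tz":0,"ax":0,"ay":0,"az":0,"fingers":0},{"tx":0.42,"ty":-1,"tz":0,"ax":0,"ay":0,"az":0,"fingers":0}])

```text
time: 2.2
eef_pos: [0.3772, -0.3612, 0.2313]
tcp_rot: [3.142, -0.0, -0.189]
ft_force: [0.9, -0.5, -0.6]
opening: -0.0001
grip_force: 0.0
```

>>> carry_out(increments=[{"tx":0.42,"ty":-1,"tz":0,"ax":0,"ay":0,"az":0,"fingers":0},{"tx":0.42,"ty":-1,"tz":0,"ax":0,"ay":0,"az":0,"fingers":0},{"tx":0.42,"ty":-1,"tz":0,"ax":0,"ay":0,"az":0,"fingers":0},{"tx":0.42,"ty":-1,"tz":0,"ax":0,"ay":0,"az":0,"fingers":0},{"tx":0.42,"ty":-1,"tz":0,"ax":0,"ay":0,"az":0,"fingers":0},{"tx":0.42,"ty":-1,"tz":0,"ax":0,"ay":0,"az":0,"fingers":0},{"tx":0.42,"ty":-1,"tz":0,"ax":0,"ay":0,"az":0,"fingers":0},{"tx":0.42,"ty":-1,"tz":0,"ax":0,"ay":0,"az":0,"fingers":0}])

```text
time: 3.2
eef_pos: [0.473, -0.2165, 0.2313]
tcp_rot: [3.142, -0.0, -0.189]
ft_force: [0.6, -0.6, 0.4]
opening: -0.0002
grip_force: 0.0
```

>>> carry_out(increments=[{"tx":0.4,"ty":-1,"tz":0,"ax":0,"ay":0,"az":0,"fingers":0},{"tx":0.4,"ty":-1,"tz":0,"ax":0,"ay":0,"az":0,"fingers":0},{"tx":0.4,"ty":-1,"tz":0,"ax":0,"ay":0,"az":0,"fingers":0},{"tx":0.4,"ty":-1,"tz":0,"ax":0,"ay":0,"az":0,"fingers":0},{"tx":0.4,"ty":-1,"tz":0,"ax":0,"ay":0,"az":0,"fingers":0},{"tx":0.4,"ty":-1,"tz":0,"ax":0,"ay":0,"az":0,"fingers":0},{"tx":0.4,"ty":-0.5,"tz":0,"ax":0,"ay":0,"az":0,"fingers":0},{"tx":0.4,"ty":-0.5,"tz":0,"ax":0,"ay":0,"az":0,"fingers":0}])

```text
time: 4.2
eef_pos: [0.5621, -0.0917, 0.2313]
tcp_rot: [3.141, -0.0, -0.189]
ft_force: [0.1, -1.5, 0.2]
opening: -0.0001
grip_force: 0.0
```

>>> carry_out(increments=[{"tx":0,"ty":0,"tz":1,"ax":0,"ay":0,"az":0,"fingers":0},{"tx":0,"ty":0,"tz":1,"ax":0,"ay":0,"az":0,"fingers":0},{"tx":0,"ty":0,"tz":1,"ax":0,"ay":0,"az":0,"fingers":0},{"tx":0,"ty":0,"tz":1,"ax":0,"ay":0,"az":0,"fingers":0},{"tx":0,"ty":0,"tz":1,"ax":0,"ay":0,"az":0,"fingers":0},{"tx":0,"ty":0,"tz":1,"ax":0,"ay":0,"az":0,"fingers":0},{"tx":0,"ty":0,"tz":1,"ax":0,"ay":0,"az":0,"fingers":0},{"tx":0,"ty":0,"tz":1,"ax":0,"ay":0,"az":0,"fingers":0}])

```text
time: 5.2
eef_pos: [0.5617, -0.0923, 0.07]
tcp_rot: [-3.142, -0.0, -0.189]
ft_force: [-1.2, 0.8, -1.3]
opening: -0.0001
grip_force: 0.0
```

>>> carry_out(increments=[{"tx":0,"ty":0,"tz":0.6,"ax":0,"ay":0,"az":0,"fingers":0},{"tx":0,"ty":0,"tz":0.5,"ax":0,"ay":0,"az":0,"fingers":0},{"tx":0,"ty":-0.5,"tz":0,"ax":0,"ay":0,"az":0,"fingers":0},{"tx":0,"ty":-0.5,"tz":0,"ax":0,"ay":0,"az":0,"fingers":0},{"tx":0,"ty":-0.5,"tz":0,"ax":0,"ay":0,"az":0,"fingers":0},{"tx":0,"ty":-0.4,"tz":0,"ax":0,"ay":0,"az":0,"fingers":0},{"tx":0,"ty":0,"tz":0,"ax":0,"ay":0,"az":0,"fingers":0},{"tx":0,"ty":0,"tz":0,"ax":0,"ay":0,"az":0,"fingers":0}])

```text
time: 6.2
eef_pos: [0.5688, -0.055, 0.0494]
tcp_rot: [3.141, -0.0, -0.189]
ft_force: [0.3, 0.4, -0.7]
opening: 0.0
grip_force: 0.0
```

```bash
python3 - <<'E'
from m import *
e=grab('scene');cv2.imwrite('pics/s2.png',cv2.resize(e['pixels'][150:350,180:450,::-1],None,fx=2.9,fy=2.9))
d=grab('top');s=telemetry.state()
print(s['eef_pos'],s['ft_force'])
E
```

```text
[ 0.56870939 -0.05520094  0.04931169] [0.1845067  0.15329702 0.20388183]
```

View pics/s2.png

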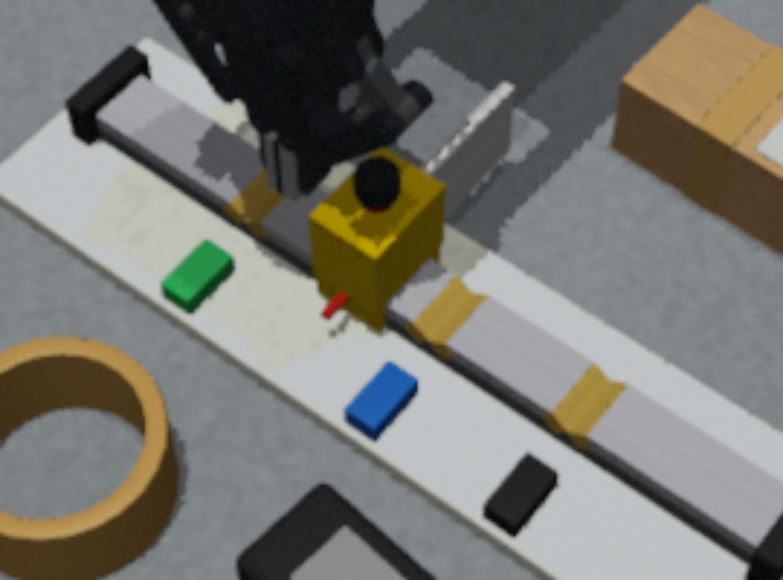

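The picture shows the closed fingertips behind the block's far face, with a gap still open, and the red pointer at (335,305). The blue tag at (382,400) lies ahead. I'll push gently.

>>> carry_out(increments=[{"tx":0,"ty":-0.2,"tz":0,"ax":0,"ay":0,"az":0,"fingers":0},{"tx":0,"ty":-0.2,"tz":0,"ax":0,"ay":0,"az":0,"fingers":0},{"tx":0,"ty":-0.2,"tz":0,"ax":0,"ay":0,"az":0,"fingers":0},{"tx":0,"ty":-0.2,"tz":0,"ax":0,"ay":0,"az":0,"fingers":0},{"tx":0,"ty":-0.2,"tz":0,"ax":0,"ay":0,"az":0,"fingers":0},{"tx":0,"ty":-0.2,"tz":0,"ax":0,"ay":0,"az":0,"fingers":0},{"tx":0,"ty":-0.2,"tz":0,"ax":0,"ay":0,"az":0,"fingers":0},{"tx":0,"ty":0,"tz":0,"ax":0,"ay":0,"az":0,"fingers":0}])

```text
time: 7.3
eef_pos: [0.5743, -0.0268, 0.0495]
tcp_rot: [-3.14, -0.001, -0.188]
ft_force: [0.9, -1.4, 1.9]
opening: 0.0001
grip_force: 1.0
```

```bash
cat > p.py <<'E'
from m import *
import sys
O=np.array([0.58325,0.01166]);a=-.1888;ex=np.array([np.cos(a),np.sin(a)]);ey=np.array([-np.sin(a),np.cos(a)])
f=lambda p:np.round([(p[:2]-O)@ex,(p[:2]-O)@ey],4)
e=grab('scene')
h=cv2.cvtColor(e['pixels'],cv2.COLOR_RGB2HSV)
m=(((h[...,0]<6)|(h[...,0]>174))&(h[...,1]>170)&(h[...,2]>70)); m[:235]=0;m[330:]=0;m[:,:230]=0;m[:,400:]=0
v,u=np.nonzero(m)
if len(u): print('pointer n',len(u),'mean px',u.mean(),v.mean(),'gauge',f(ray(e,(u.mean(),v.mean()),.0315)))
s=telemetry.state();print('tcp gauge',f(s['eef_pos']),s['ft_force'],s['time'])
if len(sys.argv)>1: cv2.imwrite('pics/'+sys.argv[1],cv2.resize(e['pixels'][150:350,180:450,::-1],None,fx=2.9,fy=2.9))
E
python3 p.py
```

```text
pointer n 27 mean px 305.6296296296296 261.9259259259259 gauge [ 0.0293 -0.0065]
tcp gauge [-0.0017 -0.0395] [ 1.55606137 -1.98095871  2.21378475] 7.35
```

>>> carry_out(increments=[{"tx":0,"ty":-0.1,"tz":0,"ax":0,"ay":0,"az":0,"fingers":0},{"tx":0,"ty":-0.1,"tz":0,"ax":0,"ay":0,"az":0,"fingers":0},{"tx":0,"ty":-0.1,"tz":0,"ax":0,"ay":0,"az":0,"fingers":0},{"tx":0,"ty":-0.1,"tz":0,"ax":0,"ay":0,"az":0,"fingers":0},{"tx":0,"ty":-0.1,"tz":0,"ax":0,"ay":0,"az":0,"fingers":0},{"tx":0,"ty":-0.1,"tz":0,"ax":0,"ay":0,"az":0,"fingers":0},{"tx":0,"ty":-0.1,"tz":0,"ax":0,"ay":0,"az":0,"fingers":0},{"tx":0,"ty":0,"tz":0,"ax":0,"ay":0,"az":0,"fingers":0}])

```text
time: 8.35
eef_pos: [0.5765, -0.0145, 0.0494]
tcp_rot: [3.14, 0.0, -0.188]
ft_force: [-2.1, -5.8, 3.7]
opening: 0.0002
grip_force: 2.8
```

```bash
python3 p.py s3.png
```

```text
pointer n 26 mean px 313.53846153846155 267.0769230769231 gauge [0.0292 0.0054]
tcp gauge [-0.0017 -0.027 ] [-2.03348547 -4.99350189  3.26508222] 8.4
```

View pics/s3.png

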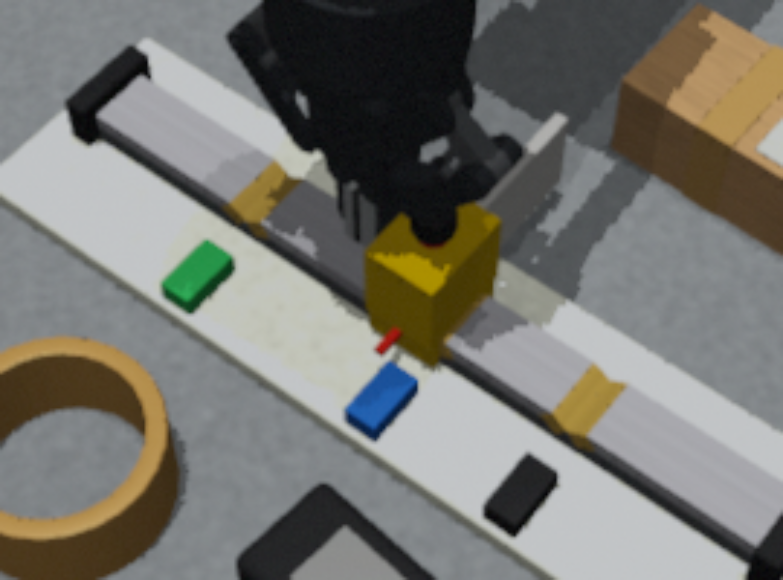

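The stop is at about +5 mm with the red collar still visible at (432,240). Next come smaller steps.

>>> carry_out(increments=[{"tx":0,"ty":-0.05,"tz":0,"ax":0,"ay":0,"az":0,"fingers":0},{"tx":0,"ty":-0.05,"tz":0,"ax":0,"ay":0,"az":0,"fingers":0},{"tx":0,"ty":-0.05,"tz":0,"ax":0,"ay":0,"az":0,"fingers":0},{"tx":0,"ty":-0.05,"tz":0,"ax":0,"ay":0,"az":0,"fingers":0},{"tx":0,"ty":-0.05,"tz":0,"ax":0,"ay":0,"az":0,"fingers":0},{"tx":0,"ty":0,"tz":0,"ax":0,"ay":0,"az":0,"fingers":0},{"tx":0,"ty":0,"tz":0,"ax":0,"ay":0,"az":0,"fingers":0},{"tx":0,"ty":0,"tz":0,"ax":0,"ay":0,"az":0,"fingers":0}])

```text
time: 9.4
eef_pos: [0.5775, -0.0088, 0.0493]
tcp_rot: [-3.142, 0.0, -0.189]
ft_force: [1.0, -0.3, 0.1]
opening: 0.0001
grip_force: 0.0
```

```bash
python3 p.py s4.png
```

```text
pointer n 26 mean px 320.2307692307692 271.38461538461536 gauge [0.0291 0.0153]
tcp gauge [-0.0017 -0.0212] [ 0.1962504   0.46138571 -0.37643554] 9.45
```

The stop snapped ahead of the fingers to +15 mm and the force dropped to zero. I back off and rise.

>>> carry_out(increments=[{"tx":0,"ty":0.4,"tz":0,"ax":0,"ay":0,"az":0,"fingers":0},{"tx":0,"ty":0.8,"tz":0,"ax":0,"ay":0,"az":0,"fingers":0},{"tx":0,"ty":0.8,"tz":0,"ax":0,"ay":0,"az":0,"fingers":0},{"tx":0,"ty":0.5,"tz":-0.5,"ax":0,"ay":0,"az":0,"fingers":0},{"tx":0,"ty":0,"tz":-1,"ax":0,"ay":0,"az":0,"fingers":0},{"tx":0,"ty":0,"tz":-1,"ax":0,"ay":0,"az":0,"fingers":0},{"tx":0,"ty":0,"tz":-1,"ax":0,"ay":0,"az":0,"fingers":0},{"tx":0,"ty":0,"tz":-1,"ax":0,"ay":0,"az":0,"fingers":0}])

```text
time: 10.45
eef_pos: [0.5685, -0.0576, 0.1414]
tcp_rot: [3.142, -0.001, -0.188]
ft_force: [-0.2, -0.0, -0.1]
opening: 0.0001
grip_force: 0.0
```

>>> carry_out(increments=[{"tx":0,"ty":1,"tz":-1,"ax":0,"ay":0,"az":0,"fingers":0},{"tx":0,"ty":1,"tz":-1,"ax":0,"ay":0,"az":0,"fingers":0},{"tx":0,"ty":1,"tz":-1,"ax":0,"ay":0,"az":0,"fingers":0},{"tx":0,"ty":1,"tz":-1,"ax":0,"ay":0,"az":0,"fingers":0},{"tx":0,"ty":1,"tz":0,"ax":0,"ay":0,"az":0,"fingers":0},{"tx":0,"ty":1,"tz":0,"ax":0,"ay":0,"az":0,"fingers":0},{"tx":0,"ty":0,"tz":0,"ax":0,"ay":0,"az":0,"fingers":0},{"tx":0,"ty":0,"tz":0,"ax":0,"ay":0,"az":0,"fingers":0}])

```text
time: 11.45
eef_pos: [0.5453, -0.1755, 0.2182]
tcp_rot: [-3.141, 0.002, -0.189]
ft_force: [-0.5, 0.6, -0.2]
opening: 0.0003
grip_force: 0.0
```

```bash
python3 p.py s5.png
```

```text
pointer n 29 mean px 320.13793103448273 271.2413793103448 gauge [0.029  0.0151]
tcp gauge [-0.0021 -0.1907] [ 0.55830688  0.17003017 -1.18263258] 11.5
```

View pics/s5.png

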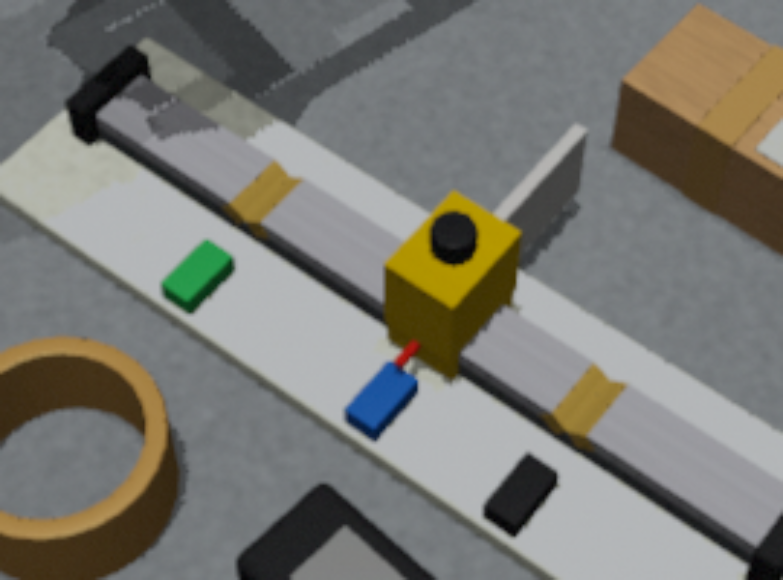

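The red collar is hidden, with the knob sitting down at (454,237), and the pointer at (407,355) points at the blue tag. The stop is seated, nothing else has moved and the arm is clear.

```bash
python3 -c "
from workcell import hand_in
print(hand_in())"
```

```text
the job is handed in; nothing more can be done
None
```

The yellow stop is seated in the notch beside the blue tag (measured at gauge y = +15 mm, red collar hidden); it was only pushed, the arm is clear, and the job was handed in at about 11.5 s.

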